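Wedge the brush rest into its tapered dovetail way

ROBOT

A 7-joint arm with a two-finger parallel gripper is mounted at the origin on the work surface. World frame = base frame: x ahead of the robot, y to its left, z up, the work surface at z = 0. Lengths are in m, angles in degrees, forces in N, time in s.
With the tool pointing down it reaches from about 0.425 to 0.875 m from the base axis. Payload 4.7 kg.
Tool frame: the origin (TCP) lies on the mounting face of the last link; the fingertips stand 182 mm ahead of it and the grasp point (between the pads) lies 164 mm ahead of it; z points along the fingers, x is the direction in which the jaws open and shut, and the axes are right-handed (so a half turn about z gives the same grasp; the last joint's range is limited). The gripper opens to 87 mm and grips with 3 to 60 N. Pads are 19 mm wide; open, the fingers measure 117 mm over their backs; the gripper's body (75 mm by 190 mm) begins 51 mm behind the grasp point.
Start: joints at [-63.593, 18.392, -4.016, 83.108, 1.295, 78.541, -3.26], TCP at [0.281, 0.586, 0.405] pointing down, gripper open.
Joint ranges: [-163.93, 163.93], [-17.29, 119.83], [-79.2, 71.16], [3.27, 140.29], [-89.18, 269.18], [5.43, 117.66], [-154.24, 154.24]. Speed limits (degrees/s): [147.25, 147.25, 180, 180, 180, 180, 180].

INTERFACE

Orientations are given as [roll, pitch, yaw] about the fixed x, y, z axes, in that order (R = Rz(yaw) Ry(pitch) Rx(roll)).
In Python, from cell import status, cams, env, outline_of, landmark_of gives the robot as it stands. The module is installed in compiled form; this text tells all that it offers.
- The arm moves only by the tool jog_arm, never from a script. Its argument "rows" is a list of rows, each a list of 7 numbers: the closure, from 0 (fully open) to 1 (shut), then the shift along the tool's x, y, z in m, then the turn, a rotation vector about the tool's x, y, z in degrees. A call has 1 to 12 rows; each row shifts and turns the commanded pose from where the row before left it, along the tool's axes as they then stand; what a row does not reach is not made up. A row lasts 1/12 s, in which the tool goes at most 41.7 mm and 7.16 degrees, less where a joint would pass 70% of its speed; a pose out of reach is approached as far as the arm can. A call with a gripper value outside its range is refused whole. The fingers move at their own pace and stop on an object; "grip_force" is the grip in N (left out, the last holds). Time passes only in rows, so rows that do not move let the fingers close. It gives the time, the measured TCP pose, the force and the opening at its end, in the units of the state.
- status.get_obs(): the state, without advancing time (a new reading comes with each control period).
- cams.read_camera(name): name is "scene" or "top"; returns (picture, depth): 400x640x3 uint8, red, green, blue; 400x640 float32, m along the optical axis (not along the pixel's ray), 0 where there is no reading.
- cams.camera_params(name): a dict with "vfov" (degrees; the focal length in pixels is half the picture's height over the tangent of half this angle, whatever the lens; pixels are square), "cx", "cy" (the principal point, pixels), "eye" and "attitude" of the camera in the world. Camera axes: x right, y up, looking along -z (the intrinsics and any distortion apply to the point x, -y, -z); pixel columns grow to the right and rows downward; lengths in m; the calibration is good to about 2 mm. A picture is of the moment at which its call begins. camera_params takes no time and is no camera call.
- env.sign_off(): hands the job in, once; it reports no verdict.
Trained networks look in the newest picture that a camera, given by its name, has taken for a name from the list of things; names that differ only in an ending like _2 or _b are one class to them, and where a whole thing is asked for, a point or a joint stands for the part that bears it (a point fixed in the world has none). Each returns a list of dicts, best first, with "conf" (0 to 1); they miss things now and then, are a little off and sometimes report something else, mostly with a low value. They report only what shows in the picture. A call takes as long as a camera call.
- outline_of(camera, name): "pixels" (400x640 bool, what is visible of it) and "box" ([left, top, right, bottom] in pixels, round what is visible of it).
- landmark_of(camera, name): "position" ([row, column] in pixels: a listed point, or the origin of a listed thing).
The state is a dict: "time_s": time; "qpos": joint angles; "joint_velocities": joint speeds; "effort": joint torques, N m; "tool_pos": TCP position; "tool_rot": TCP orientation; "force": force on the tool from outside, world axes, zero at the start; "wrist_torque": the same for the moment, N m; "grip_width": finger opening in m.
Only numpy, scipy, OpenCV 4.12 (cv2) and the standard library are available. Lean on these libraries where they do the work, as an engineer would, in place of code of your own. Each camera call takes 0.05 s, during which the arm holds its last target. There are 200 camera calls.

TASK

Mount the wooden brush rest on the aluminium way: set its dovetailed foot on the bare landing of the way, narrow end towards the rails, and slide it in between the rails until it wedges tight, so that it stays gripped by itself. Push it firmly home, as with the thumb, but never ram or overload it, and leave the other things on the table alone.

Things in the scene. Friction and masses are not known exactly. Their poses are not given: they have to be found in the camera images.
- way: Aluminium dovetail way lying fixed on the table: base plate 260 x 120 x 10 mm, origin at the centre of its underside, x along the plate in the direction of sliding, z up. x = -130 to -10 mm is the bare flat landing; from x = -10 (mouth) to +130 mm two rails stand on the plate, 18 mm high. There is no end stop.
- way_floor (a point): Centre of the plate's upper face, 10 mm above way, same axes: the waxed surface the foot slides on. The left rail (+y) is set by hand up to 2 mm in or out, which no pose shows, so the rest wedges with its origin anywhere from x = 30 to 70 mm here: it must be felt.
- way_mouth (a point): Middle of the mouth between the rails, on the plate's upper face (x = -10 mm). The rails are undercut by 20 degrees and close in by 0.06 mm per mm on each side: at plate level they stand at y = +-(31 - 0.06 x) mm, x from the plate's centre (63 mm apart at the mouth), 12 mm less at their tops.
- way_end (a point): Middle of the narrow end of the rails (x = 130 mm), plate level, 46 mm wide. The foot slides with 1 to 3 N, then stops hard as it wedges: the push rises steeply. 10 to 20 N makes it tight, and it then holds by friction when let go; beyond about 30 N the wedge is overloaded. Pushed off-centre it may rub with 5 N or so before it wedges: back off and push again until it goes no further.
- rest: Wooden brush rest, loose, 0.15 to 0.25 kg. Origin at the centre of its underside, z up, x towards its narrow end, which goes in first. Dovetailed foot 80 mm long (x = -40 to 40), 16 mm high, underside 61 mm wide at the tail, 51 mm at the nose, sides leaning in by 20 degrees. On it a spine 24 mm wide (y), 16 to 48 mm high, with four comb teeth up to 61 mm; grip it across the spine.
- rest_tail (a point): Point on the flat tail face of the spine (36 mm behind rest's origin, 30 mm above its underside; the face is 24 mm wide, 16 to 61 mm high): a place to push along the rest's +x, just above the rails' tops.
- brush: Flat paint brush lying behind the way, about 200 mm long; leave alone.
- palette_knife: Palette knife 200 mm long, lying on the robot's side of the way; leave alone.
- paint_tube: Bare metal paint tube 26 mm thick, about 110 mm long, lying on the robot's side of the way; leave alone.
- sanding_block: Plain cork sanding block 85 x 50 x 28 mm, no dovetail; leave alone.
- bottle_a: Upright paint bottle, 40 mm across, 120 mm high, at the far right; leave alone.
- bottle_b: Upright paint bottle, 40 mm across, 120 mm high, at the far right; leave alone.
- water_cup: Open plastic cup, 72 mm across, 80 mm high, left of the way; leave alone.

How it is judged:
By the outcome, as a careful person would: the job done as asked, in the order asked, and still so for the second after the job is handed in, with the robot touching nothing.
It also fails if it takes over 58 s, if anything falls off the work surface, if the arm or the gripper's body presses on something with over 40 N, if the wrist force passes 120 N, or if a joint passes its speed limit or range.

## Working session

There is one attempt and no reset: what is moved stays moved. The work goes in short steps, Python scripts to look and compute and a tool call to move; the robot and the scene stay as the last step left them, time stands still between calls to the robot, and variables do not carry over. Pictures are saved under pics/ and viewed, about 8 in all and at most 12, crops included, and the job is handed in when it is done.

Besides the shell and the picture viewer there is one more tool, called after "Call:" in YAML: its name, and indented under it one key for each argument. jog_arm: Moves the arm, as the interface text tells. Its arguments: {"type":"object","properties":{"rows":{"type":"array"},"grip_force":{"type":"number"}},"required":["rows"]}

```bash
mkdir -p pics; cat > h.py <<'E'
import numpy as np, cv2
from cell import status, cams, env, outline_of, landmark_of
from scipy.spatial.transform import Rotation as R
def P(n): return cams.camera_params(n)
def save(n,f):
    im,d=cams.read_camera(n); cv2.imwrite('pics/'+f,im[:,:,::-1]); return im,d
E
python3 - <<'E'
from h import *
for n in("scene","top"):
    print(n,P(n)); im,d=save(n,n+'1.png')
    for t in ["way","rest","brush","palette_knife","paint_tube","sanding_block","bottle_a","water_cup"]:
        print(t,[(round(o['conf'],2),o['box'],int(o['pixels'].sum())) for o in outline_of(n,t)][:3])
    for t in ["way","way_floor","way_mouth","way_end","rest","rest_tail"]:
        print(t,[(round(o['conf'],2),np.round(o['position'],1)) for o in landmark_of(n,t)][:3])
print(status.get_obs())
E
```

```text
scene {'vfov': 50.39485831756026, 'cx': 324.5381634174636, 'cy': 197.5077279741279, 'eye': array([0.96248742, 0.50656963, 0.93076853]), 'attitude': array([ 37.1362249 ,   0.64264757, 142.8304671 ])}
way [(0.8, [282.6, 196.9, 393.8, 285.8], 3573), (0.68, [240.4, 207.8, 280.6, 275.6], 945)]
rest [(0.88, [244.9, 125.2, 271.4, 156.3], 516)]
brush [(0.95, [239.2, 209.2, 281.5, 277.0], 952), (0.69, [242.5, 126.3, 274.1, 155.6], 533)]
palette_knife [(0.73, [398.1, 181.2, 446.8, 243.1], 980)]
paint_tube [(0.64, [219.3, 163.0, 253.6, 197.8], 653), (0.58, [346.4, 148.9, 359.9, 182.6], 244)]
sanding_block [(0.86, [222.8, 166.5, 252.9, 195.3], 565)]
bottle_a [(0.97, [201.0, 132.6, 221.4, 172.7], 414), (0.58, [206.9, 118.7, 224.7, 160.0], 408)]
water_cup [(0.97, [431.2, 264.5, 469.4, 303.4], 1168)]
way [(0.69, array([236.3, 335.4]))]
way_floor [(0.85, array([235.6, 339.2])), (0.62, array([132.5, 246.2]))]
way_mouth [(0.88, array([233.3, 332.9])), (0.58, array([232.8, 335.1]))]
way_end [(0.79, array([266.1, 377.8]))]
rest [(0.83, array([147.5, 261.3])), (0.67, array([180.6, 235.4])), (0.43, array(
[... 1141 characters left out ...]
.6]))]
{'time_s': 1.5, 'qpos': array([-63.59271356,  18.39188978,  -4.01601784,  83.10965676,
         1.29358716,  78.53981522,  -3.25926704]), 'joint_velocities': array([-0.0311549 , -0.00789188, -0.05824593,  0.00630515, -0.00382192,
       -0.01952799,  0.0865533 ]), 'effort': array([-3.19301562e-04, -4.91093802e+01, -4.03438043e-01, -3.12765241e+01,
       -6.38104160e-02,  3.38246569e-02,  3.12268253e-05]), 'tool_pos': array([0.28086424, 0.58618502, 0.40476841]), 'tool_rot': array([ 1.79998577e+02, -3.69350014e-03,  6.44019307e+01]), 'force': array([-0.15187531,  0.60927651, -0.74674858]), 'wrist_torque': array([-0.01108325,  0.00280233,  0.02548087]), 'grip_width': 0.0868560790258519}
```

```bash
cat >> h.py <<'E'
def cam(n):
    p=P(n); return 200/np.tan(np.radians(p['vfov']/2)),p['cx'],p['cy'],np.array(p['eye']),R.from_euler('xyz',p['attitude'],degrees=True).as_matrix()
def ray(n,r,c):
    f,cx,cy,e,M=cam(n); v=np.stack([(np.asarray(c)-cx)/f,-(np.asarray(r)-cy)/f,-np.ones(np.shape(r))],-1); return e,v@M.T
def atz(n,r,c,z):
    e,v=ray(n,r,c); return e+v*((z-e[2])/v[...,2])[...,None]
def cloud(n,d):
    r,c=np.mgrid[:400,:640]; e,v=ray(n,r,c); return e+v*d[...,None]
def proj(n,X):
    f,cx,cy,e,M=cam(n); q=(np.asarray(X)-e)@M; return np.stack([cy-f*q[...,1]/-q[...,2],cx+f*q[...,0]/-q[...,2]],-1)
E
python3 - <<'E'
from h import *
for n in("scene","top"):
    im,d=cams.read_camera(n); X=cloud(n,d)
    np.save(n+'_X.npy',X); np.save(n+'_im.npy',im)
    t=X[(d>0)&(np.abs(X[...,2])<.01)]; print(n,'table z',np.median(t[:,2]),np.std(t[:,2]))
    for t in ["way","rest"]:
        o=outline_of(n,t)[0]; m=cv2.erode(o['pixels'].astype('uint8'),np.ones((3,3)))>0; q=X[m&(d>0)]
        h=np.histogram(q[:,2],bins=np.arange(-.01,.09,.005)); print(t,q.mean(0).round(4),h[0])
        for lo,hi in ((.005,.015),(.02,.035),(.04,.052),(.052,.075)):
            s=q[(q[:,2]>lo)&(q[:,2]<hi)]
            if len(s)>8:
                rr=cv2.minAreaRect(s[:,:2].astype('float32')*1000); print(lo,len(s),s.mean(0).round(4),np.round(rr[0],1),np.round(rr[1],1),round(rr[2],1))
im=np.load('top_im.npy')[:,:,::-1]; a=cv2.resize(im[120:310,140:460],(800,475),interpolation=cv2.INTER_CUBIC); cv2.imwrite('pics/a.png',a)
im=np.load('scene_im.npy')[:,:,::-1]; a=cv2.resize(im[110:310,190:490],(800,533),interpolation=cv2.INTER_CUBIC); cv2.imwrite('pics/b.png',a)
E
```

```text
scene table z -0.0003143856197730388 0.0025556740698192654
way [0.6158 0.0609 0.0132] [   0    0   10 1503 1044   49   95  521   43    0    0    0    0    0
    0    0    0    0    0]
0.005 2547 [0.6141 0.0417 0.0096] [603.1  61. ] [118.2 257.4] 15.8
0.02 659 [0.6214 0.1301 0.0271] [620.4 127.5] [ 31.  140.6] 18.8
rest [ 0.587 -0.33   0.033] [ 0  0  1 21 79 51 20 19 20 19 24 30 40 46 21  0  0  0  0]
0.005 100 [ 0.5919 -0.3275  0.0117] [ 593.  -331.8] [36.5 80. ] 28.3
0.02 59 [ 0.5852 -0.3242  0.0275] [ 589.6 -333.3] [22.7 67.7] 24.5
0.04 66 [ 0.585  -0.3313  0.0465] [ 583.2 -337.9] [22.4 66.3] 8.4
0.052 95 [ 0.5826 -0.3348  0.0574] [ 582.3 -337.9] [19.6 67.9] 5.9
top table z -0.0006037186273939454 0.0024629925552402386
way [0.609  0.0476 0.0123] [   0    0   37 1562  859    3   86  389   26    0    0    0    0    0
    0    0    0    0    0]
0.005 2421 [0.6068 0.0317 0.0093] [600.4  56.9] [114.9 254.8] 14.8
0.02 501 [0.6202 0.1243 0.0269] [621.2 123.3] [ 28.6 136.5] 18.4
rest [ 0.5736 -0.3395  0.0354] [  0   2   3  19  87 111   9  13  10  12  15  71  29  70  73   0   0   0
   0]
0.005 106 [ 0.5697 -0.338   0.0121] [ 575.7 -342.9] [49.8 78. ] 9.5
0.02 32 [ 0.5702 -0.3299  0.0275] [ 568.1 -339.7] [72.  22.1] 76.5
0.04 107 [ 0.5774 -0.3429  0.0475] [ 578.  -339.7] [24.2 63.7] 6.1
0.052 151 [ 0.5775 -0.3404  0.0598] [ 578.2 -341.9] [23.4 69.8] 5.4
```

View pics/a.png

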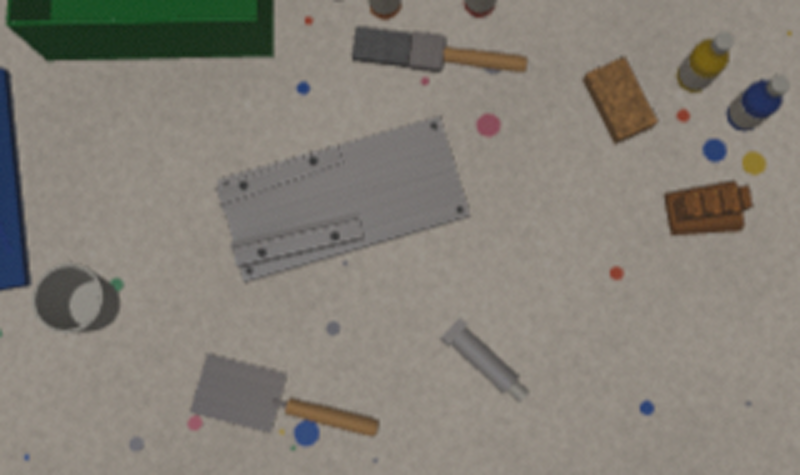

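View pics/b.png

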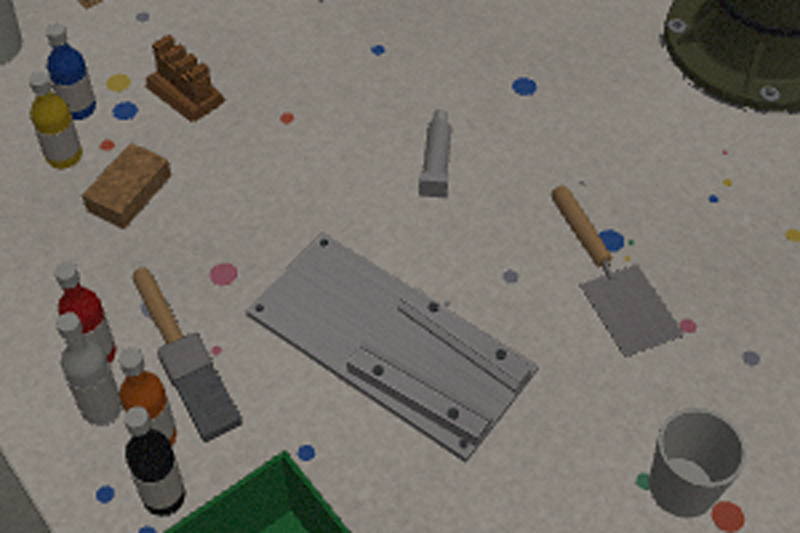

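```bash
cat > fit.py <<'E'
from h import *
from scipy.optimize import minimize
def box(x0,x1,y0,y1,z0,z1): return np.array([[x,y,z] for x in(x0,x1) for y in(y0,y1) for z in(z0,z1)])/1e3
t=16*np.tan(np.radians(20))
FOOT=np.array([[-40,s*30.5,0] for s in(1,-1)]+[[40,s*25.5,0] for s in(1,-1)]+[[-40,s*(30.5-t),16] for s in(1,-1)]+[[40,s*(25.5-t),16] for s in(1,-1)])/1e3
REST=[FOOT,box(-36,36,-12,12,16,61)]
WAY=[box(-130,130,-60,60,0,10)]
def sil(n,parts,p,z=0,S=4):
    M=R.from_euler('z',p[2],degrees=True).as_matrix(); img=np.zeros((400*S,640*S),'uint8')
    for b in parts:
        q=proj(n,b@M.T+[p[0],p[1],z]); h=cv2.convexHull(((q[:,::-1]+.5)*S).astype('float32')).astype(int); cv2.fillConvexPoly(img,h,255)
    return cv2.resize(img,(640,400),interpolation=cv2.INTER_AREA)/255.
def fit(n,parts,mask,p0,z=0):
    g=cv2.GaussianBlur(mask.astype(float),(0,0),1)
    f=lambda p: ((cv2.GaussianBlur(sil(n,parts,p,z),(0,0),1)-g)**2).sum()
    r=minimize(f,p0,method='Nelder-Mead',options=dict(initial_simplex=np.array(p0)+np.array([[0,0,0],[.006,0,0],[0,.006,0],[0,0,5]]),xatol=1e-4,fatol=.05))
    return r.x,r.fun
E
python3 - <<'E'
from fit import *
for n in("scene","top"):
    im,d=save(n,n+'2.png')
    m=outline_of(n,'rest')[0]['pixels']; np.save(n+'_m.npy',m)
    for y in(95,-85): x,f=fit(n,REST,m,[.58,-.34,y]); print(n,'rest',x.round(4),round(f,1),m.sum())
    m=outline_of(n,'way')[0]['pixels']; x,f=fit(n,WAY,m,[.602,.059,105.3]); print(n,'way',x.round(4),round(f,1),m.sum())
    X=cloud(n,d)
    for t in("bottle_a","sanding_block","brush","paint_tube","water_cup","palette_knife"):
        for o in outline_of(n,t)[:4]:
            q=X[o['pixels']&(d>0)]; q=q[q[:,2]>.004]
            if len(q): print(t,round(o['conf'],2),np.percentile(q,[3,97],axis=0).round(3).tolist())
a=[]
for n,(r,c) in(("top",(185,400)),("scene",(118,235))):
    im=cv2.imread(f'pics/{n}2.png')[r:r+45,c:c+50]; a.append(cv2.resize(im,(400,360),interpolation=cv2.INTER_CUBIC))
cv2.imwrite('pics/c.png',np.hstack(a))
E
```

```text
scene rest [ 0.5789 -0.3422 94.0064] 16.6 526
scene rest [  0.5806  -0.3422 -85.7075] 23.0 526
scene way [6.039000e-01 5.790000e-02 1.044346e+02] 637.3 3520
bottle_a 0.88 [[0.72, -0.348, 0.009], [0.755, -0.323, 0.119]]
sanding_block 0.78 [[0.665, -0.279, 0.006], [0.749, -0.218, 0.03]]
brush 0.78 [[0.75, -0.136, 0.011], [0.795, 0.045, 0.022]]
brush 0.46 [[0.387, -0.123, 0.009], [0.462, -0.047, 0.027]]
paint_tube 0.57 [[0.384, -0.126, 0.009], [0.462, -0.047, 0.027]]
water_cup 0.72 [[0.459, 0.303, 0.006], [0.524, 0.365, 0.081]]
palette_knife 0.82 [[0.355, 0.036, 0.004], [0.423, 0.21, 0.021]]
top rest [ 0.5792 -0.3451 96.5723] 6.8 618
top rest [  0.5796  -0.346  -83.4103] 16.7 618
top way [6.019000e-01 5.660000e-02 1.050217e+02] 519.4 3434
bottle_a 0.82 [[0.715, -0.358, 0.014], [0.746, -0.326, 0.12]]
bottle_a 0.75 [[0.668, -0.408, 0.011], [0.699, -0.38, 0.12]]
sanding_block 0.68 [[0.554, -0.379, 0.007], [0.603, -0.306, 0.063]]
sanding_block 0.61 [[0.663, -0.286, 0.01], [0.742, -0.223, 0.031]]
brush 0.57 [[0.747, -0.142, 0.009], [0.793, 0.039, 0.022]]
paint_tube 0.75 [[0.384, -0.129, 0.016], [0.454, -0.057, 0.028]]
water_cup 0.75 [[0.459, 0.298, 0.005], [0.521, 0.362, 0.08]]
water_cup 0.19 [[0.531, -0.063, 0.006], [0.672, 0.176, 0.029]]
palette_knife 0.61 [[0.347, 0.028, 0.004], [0.415, 0.202, 0.021]]
```

View pics/c.png

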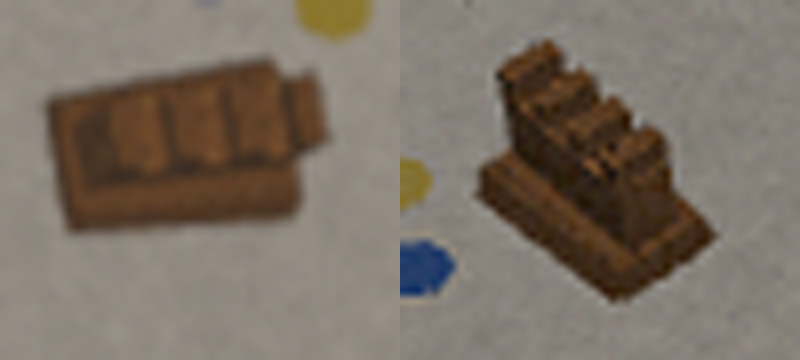

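Call:
jog_arm:
  rows:
    - [0, 0, 0, 0, 0, 0, 6.5]
    - [0, 0, 0, 0, 0, 0, 6.5]
    - [0, 0, 0, 0, 0, 0, 6.5]
    - [0, 0, 0, 0, 0, 0, 6.5]
    - [0, 0, 0, 0, 0, 0, 6.5]
    - [0, 0, 0, 0, 0, 0, 6.5]
    - [0, 0, 0, 0, 0, 0, 6.5]
    - [0, 0, 0, 0, 0, 0, 6.5]
    - [0, 0, 0, 0, 0, 0, 6.5]
    - [0, 0, 0, 0, 0, 0, 0.4]

```text
time_s: 3.53
tool_pos: [0.2809, 0.5862, 0.4048]
tool_rot: [180.0, -0.0, 5.3]
force: [-0.7, -0.8, 0.0]
grip_width: 0.0867
```

Call:
jog_arm:
  rows:
    - [0, 0.0086, 0.0394, 0.0025, 0, 0, 0]
    - [0, 0.0086, 0.0394, 0.0025, 0, 0, 0]
    - [0, 0.0086, 0.0394, 0.0025, 0, 0, 0]
    - [0, 0.0086, 0.0394, 0.0025, 0, 0, 0]
    - [0, 0.0086, 0.0394, 0.0025, 0, 0, 0]
    - [0, 0.0086, 0.0394, 0.0025, 0, 0, 0]
    - [0, 0.0086, 0.0394, 0.0025, 0, 0, 0]
    - [0, 0.0086, 0.0394, 0.0025, 0, 0, 0]
    - [0, 0.0086, 0.0394, 0.0025, 0, 0, 0]
    - [0, 0.0086, 0.0394, 0.0025, 0, 0, 0]
    - [0, 0.0086, 0.0394, 0.0025, 0, 0, 0]
    - [0, 0.0086, 0.0394, 0.0025, 0, 0, 0]

```text
time_s: 4.53
tool_pos: [0.429, 0.1234, 0.375]
tool_rot: [-180.0, -0.1, 5.7]
force: [0.8, -0.1, -0.3]
grip_width: 0.087
```

Call:
jog_arm:
  rows:
    - [0, 0.0086, 0.0394, 0.0025, 0, 0, 0]
    - [0, 0.0086, 0.0394, 0.0025, 0, 0, 0]
    - [0, 0.0086, 0.0394, 0.0025, 0, 0, 0]
    - [0, 0.0086, 0.0394, 0.0025, 0, 0, 0]
    - [0, 0.0086, 0.0394, 0.0025, 0, 0, 0]
    - [0, 0.0086, 0.0394, 0.0025, 0, 0, 0]
    - [0, 0.0086, 0.0394, 0.0025, 0, 0, 0]
    - [0, 0.0086, 0.0394, 0.0025, 0, 0, 0]
    - [0, 0.0086, 0.0394, 0.0025, 0, 0, 0]
    - [0, 0.0086, 0.0394, 0.0025, 0, 0, 0]
    - [0, 0.0086, 0.0394, 0.0025, 0, 0, 0]
    - [0, 0, 0, 0, 0, 0, 0]

```text
time_s: 5.53
tool_pos: [0.5634, -0.3052, 0.3457]
tool_rot: [179.6, 0.2, 5.1]
force: [-1.1, -0.3, -0.0]
grip_width: 0.0873
```

Call:
jog_arm:
  rows:
    - [0, 0.006, 0.016, 0.02, 0, 0, 0]
    - [0, 0.006, 0.016, 0.02, 0, 0, 0]
    - [0, 0, 0, 0.015, 0, 0, 0]
    - [0, 0, 0, 0, 0, 0, 0]
    - [0, 0, 0, 0, 0, 0, 0]

```text
time_s: 5.95
tool_pos: [0.5794, -0.3266, 0.2914]
tool_rot: [-179.9, 0.1, 5.6]
force: [-0.2, 0.2, 0.6]
grip_width: 0.087
```

```bash
python3 - <<'E'
from h import *
a=[]
for n,(r,c) in(("top",(120,360)),("scene",(70,200))):
    im,d=save(n,n+'3.png'); a.append(cv2.resize(im[r:r+120,c:c+110,::-1],(400,436),interpolation=cv2.INTER_CUBIC))
cv2.imwrite('pics/d.png',np.hstack(a)); o=status.get_obs(); print(o['tool_pos'],o['tool_rot'],o['time_s'],o['force'])
E
```

```text
[ 0.57998827 -0.3267161   0.29346581] [-1.79988625e+02 -9.07027440e-02  5.60863354e+00] 6.05 [ 0.95025148 -0.68984313  0.23812972]
```

View pics/d.png

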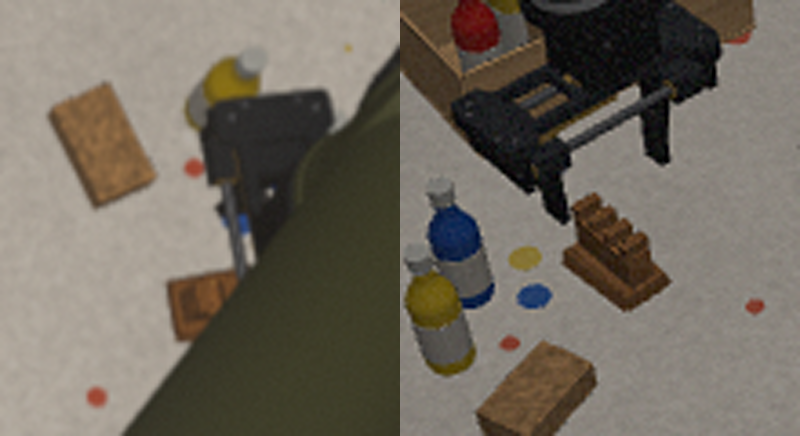

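Call:
jog_arm:
  rows:
    - [0, -0.002, 0.005, 0.015, 0, 0, 0]
    - [0, 0, 0, 0.025, 0, 0, 0]
    - [0, 0, 0, 0.025, 0, 0, 0]
    - [0, 0, 0, 0.015, 0, 0, 0]
    - [0, 0, 0, 0.007, 0, 0, 0]
    - [0, 0, 0, 0, 0, 0, 0]

```text
time_s: 6.55
tool_pos: [0.5778, -0.3321, 0.2038]
tool_rot: [-179.9, 0.1, 5.5]
force: [-0.0, 0.1, 0.3]
grip_width: 0.0873
```

Call:
jog_arm:
  rows:
    - [1, 0, 0, 0, 0, 0, 0]
    - [1, 0, 0, 0, 0, 0, 0]
    - [1, 0, 0, 0, 0, 0, 0]
    - [1, 0, 0, 0, 0, 0, 0]
    - [1, 0, 0, 0, 0, 0, 0]
    - [1, 0, 0, 0, 0, 0, 0]
    - [1, 0, 0, 0, 0, 0, 0]
    - [1, 0, 0, 0, 0, 0, 0]
    - [1, 0, 0, 0, 0, 0, 0]
    - [1, 0, 0, 0, 0, 0, 0]
  grip_force: 25

```text
time_s: 7.38
tool_pos: [0.5781, -0.3327, 0.2052]
tool_rot: [-180.0, 0.0, 5.5]
force: [-0.2, -0.3, -0.5]
grip_width: 0.028
```

Call:
jog_arm:
  rows:
    - [1, 0, 0, 0, 0, 0, 0]
    - [1, 0, 0, 0, 0, 0, 0]
    - [1, 0, 0, 0, 0, 0, 0]
    - [1, 0, 0, 0, 0, 0, 0]
    - [1, 0, 0, -0.02, 0, 0, 0]
    - [1, 0, 0, -0.02, 0, 0, 0]
    - [1, 0, 0, -0.02, 0, 0, 0]
    - [1, 0, 0, -0.02, 0, 0, 0]
    - [1, 0, 0, 0, 0, 0, 0]
    - [1, 0, 0, 0, 0, 0, 0]

```text
time_s: 8.22
tool_pos: [0.5783, -0.3329, 0.2859]
tool_rot: [180.0, -0.1, 5.5]
force: [-0.3, 0.5, -2.4]
grip_width: 0.0237
```

```bash
python3 - <<'E'
from h import *
im,d=save('scene','scene4.png'); cv2.imwrite('pics/e.png',cv2.resize(im[70:190,200:310,::-1],(400,436),interpolation=cv2.INTER_CUBIC)); o=status.get_obs(); print(o['tool_pos'],o['tool_rot'],o['time_s'],o['force'],o['grip_width'])
E
```

```text
[ 0.57799171 -0.33245531  0.2845223 ] [-1.79959386e+02  1.79377400e-02  5.50924042e+00] 8.2667 [-0.84203733  0.70966593 -2.24708564] 0.023824219633395535
```

View pics/e.png

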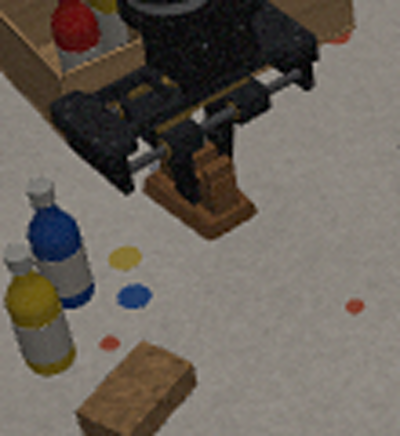

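Call:
jog_arm:
  rows:
    - [1, 0, 0, 0, 0, 0, -4.65]
    - [1, 0, 0, 0, 0, 0, -4.65]
    - [1, 0.0137, -0.0341, 0, 0, 0, 0]
    - [1, 0.0137, -0.0341, 0, 0, 0, 0]
    - [1, 0.0137, -0.0341, 0, 0, 0, 0]
    - [1, 0.0137, -0.0341, 0, 0, 0, 0]
    - [1, 0.0137, -0.0341, 0, 0, 0, 0]
    - [1, 0.0137, -0.0341, 0, 0, 0, 0]
    - [1, 0.0137, -0.0341, 0, 0, 0, 0]
    - [1, 0.0137, -0.0341, 0, 0, 0, 0]
    - [1, 0.0137, -0.0341, 0, 0, 0, 0]
    - [1, 0, 0, 0, 0, 0, 0]

```text
time_s: 9.27
tool_pos: [0.6192, 0.0068, 0.2826]
tool_rot: [-179.6, 0.1, 15.5]
force: [0.1, 2.2, -1.6]
grip_width: 0.0236
```

Call:
jog_arm:
  rows:
    - [1, 0, 0, 0.01, 0, 0, 0]
    - [1, 0, 0, 0.01, 0, 0, 0]
    - [1, 0, 0, 0.01, 0, 0, 0]
    - [1, 0, 0, 0, 0, 0, 0]
    - [1, 0, 0, 0, 0, 0, 0]

```text
time_s: 9.68
tool_pos: [0.6182, -0.006, 0.2537]
tool_rot: [180.0, 0.2, 14.7]
force: [0.3, 0.8, -1.4]
grip_width: 0.0238
```

```bash
python3 - <<'E'
from h import *
o=status.get_obs(); print(o['tool_pos'],o['tool_rot'],o['time_s'],o['force'],o['grip_width'])
a=[]
for n,(r,c) in(("top",(130,210)),("scene",(160,270))):
    im,d=save(n,n+'5.png'); a.append(cv2.resize(im[r:r+130,c:c+130,::-1],(400,400),interpolation=cv2.INTER_CUBIC))
    for t in("rest","rest_tail","way_mouth","way_end","way_floor"): print(n,t,[(round(q['conf'],2),np.round(q['position'],1)) for q in landmark_of(n,t)][:2])
cv2.imwrite('pics/f.png',np.hstack(a))
E
```

```text
[ 0.61817126 -0.00602174  0.2536723 ] [1.79996301e+02 1.73232077e-01 1.46527727e+01] 9.6833 [ 0.34521976  0.83160973 -1.37166042] 0.02376151202516936
top rest []
top rest_tail [(0.64, array([148.5, 418.1]))]
top way_mouth []
top way_end [(0.67, array([214.9, 230.4]))]
top way_floor [(0.41, array([242.8, 177.4]))]
scene rest [(0.67, array([209.7, 310.3])), (0.43, array([265.4, 378.3]))]
scene rest_tail []
scene way_mouth [(0.65, array([234.2, 334.5]))]
scene way_end [(0.79, array([266., 377.])), (0.72, array([187.1, 238.3]))]
scene way_floor [(0.74, array([234.9, 337.7]))]
```

View pics/f.png

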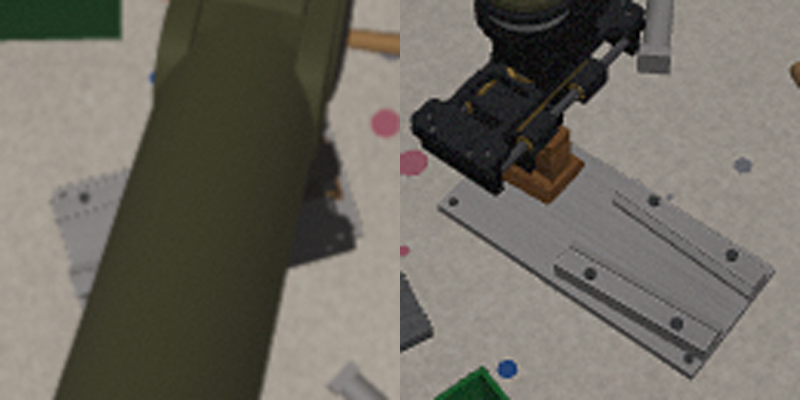

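```bash
python3 - <<'E'
from fit import *
print(atz('scene',np.array([266.,234.3,235.3]),np.array([377.5,334,338.]),.01).round(4))
M=R.from_euler('z',104.8,degrees=True).as_matrix(); o=np.array([.603,.0573,0])
for X in([130,0,10],[-10,0,10],[0,0,10]): print(X,(M@np.array(X)/1e3+o).round(4))
im=cv2.imread('pics/scene5.png'); S=6; r0,c0=170,280; im=cv2.resize(im[r0:r0+100,c0:c0+130],None,fx=S,fy=S,interpolation=cv2.INTER_CUBIC)
def dr(pts,M,o,col):
    q=proj('scene',np.array(pts)/1e3@M.T+o); q=((q[:,::-1]+.5-[c0,r0])*S).astype(int); cv2.polylines(im,[q],False,col,1)
dr([[-130,-60,10],[130,-60,10],[130,60,10],[-130,60,10],[-130,-60,10]],M,o,(0,0,255))
for s in(1,-1):
    dr([[-10,s*(31.6-6.5),28],[130,s*(23.2-6.5),28]],M,o,(0,255,0))
dr([[-130,0,10],[130,0,10]],M,o,(255,0,0))
T=R.from_euler('z',104.65,degrees=True).as_matrix(); ro=np.array([.6182,-.006,0])-T@np.array([.0112,0,0]); ro[2]=.2537-.2045
dr([[-40,30.5,0],[40,25.5,0],[40,-25.5,0],[40,-19.7,16],[40,19.7,16],[40,25.5,0]],T,ro,(0,255,255))
cv2.imwrite('pics/g.png',im); print(ro, (M.T@(ro-o)).round(4))
E
```

```text
[[0.5735 0.1885 0.01  ]
 [0.6014 0.0532 0.01  ]
 [0.5952 0.0617 0.01  ]]
[130, 0, 10] [0.5698 0.183  0.01  ]
[-10, 0, 10] [0.6056 0.0476 0.01  ]
[0, 0, 10] [0.603  0.0573 0.01  ]
[ 0.62103263 -0.01683587  0.0492    ] [-0.0763  0.0015  0.0492]
```

View pics/g.png

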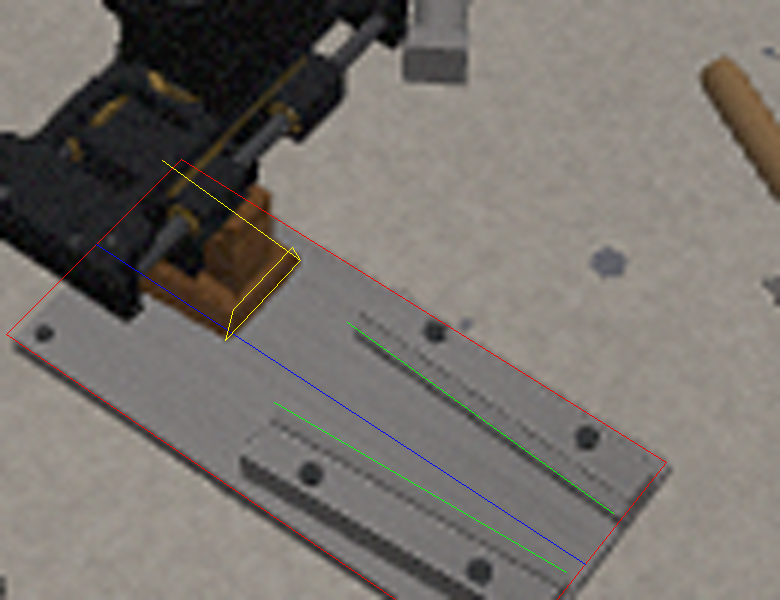

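```bash
python3 - <<'E'
from h import *
M=R.from_euler('z',104.8,degrees=True).as_matrix(); o=np.array([.603,.0573,0])
for n in("scene","top"):
    X=(np.load(n+'_X.npy')-o)@M*1e3
    for x in range(-20,141,20):
        s=X[(abs(X[...,0]-x)<8)&(abs(X[...,1])<75)&(X[...,2]>-5)&(X[...,2]<40)]; p=s[(s[:,2]>5)]; h=s[s[:,2]>24]
        a=h[h[:,1]>0][:,1]; b=h[h[:,1]<0][:,1]
        print(n,x,'plate',p[:,1].min().round(1),p[:,1].max().round(1),'L',a.min().round(1) if len(a) else 0,a.max().round(1) if len(a) else 0,'R',b.min().round(1) if len(b) else 0,b.max().round(1) if len(b) else 0)
    # brightness along normals at x=0..: pixel gray for z=28 points
    im=cv2.GaussianBlur(np.load(n+'_im.npy')[:,:,1],(0,0),.5)
    for sgn in(1,-1):
        y=np.arange(14,44,2)*sgn; L=[]
        for k in range(20,121,4):
            xx=np.array([[k,v-sgn*(-.06*(k-60)),28] for v in y])/1e3; q=proj(n,xx@M.T+o).astype('float32')
            L.append(cv2.remap(im,q[:,1],q[:,0],cv2.INTER_LINEAR).ravel())
        print(n,sgn,dict(zip(y.tolist(),np.mean(L,0).round().astype(int).tolist())))
E
```

```text
scene -20 plate -59.2 58.7 L 0 0 R 0 0
scene 0 plate -61.0 52.4 L 23.6 52.4 R -53.1 -25.5
scene 20 plate -60.3 51.7 L 22.9 51.7 R -52.4 -23.2
scene 40 plate -59.6 49.6 L 21.6 49.6 R -51.8 -21.2
scene 60 plate -60.7 60.2 L 21.3 49.3 R -50.5 -19.8
scene 80 plate -59.5 60.3 L 20.0 47.2 R -48.8 -19.5
scene 100 plate -59.9 61.8 L 18.1 46.9 R -47.2 -17.1
scene 120 plate -59.1 62.3 L 18.3 45.0 R -45.4 -17.3
scene 140 plate -56.3 45.8 L 21.9 41.1 R -42.1 -25.1
scene 1 {14: 97, 16: 96, 18: 95, 20: 94, 22: 94, 24: 97, 26: 101, 28: 103, 30: 104, 32: 104, 34: 104, 36: 104, 38: 104, 40: 104, 42: 103}
scene -1 {-14: 108, -16: 107, -18: 106, -20: 104, -22: 102, -24: 101, -26: 101, -28: 101, -30: 99, -32: 99, -34: 101, -36: 103, -38: 103, -40: 104, -42: 101}
top -20 plate -58.4 61.2 L 0 0 R 0 0
top 0 plate -58.3 61.7 L 25.9 53.4 R -51.9 -24.2
top 20 plate -57.9 61.3 L 24.2 52.6 R -50.8 -22.8
top 40 plate -58.2 61.3 L 22.3 51.3 R -49.8 -22.1
top 60 plate -58.3 62.1 L 22.1 49.9 R -47.4 -20.1
top 80 plate -57.1 62.0 L 21.6 49.5 R -46.9 -19.6
top 100 plate -58.0 61.6 L 20.0 48.0 R -45.2 -17.8
top 120 plate -56.8 62.0 L 18.8 46.9 R -43.3 -16.2Traceback (most recent call last):
  File "<stdin>", line 8, in <module>
    return umr_minimum(a, axis, None, out, keepdims, initial, where)
ValueError: zero-size array to reduction operation minimum which has no identity
```

Call:
jog_arm:
  rows:
    - [1, 0.0015, 0, 0.01, 0, 0, 0]
    - [1, 0, 0, 0.01, 0, 0, 0]
    - [1, 0, 0, 0.01, 0, 0, 0]
    - [1, 0, 0, 0.005, 0, 0, 0]
    - [1, 0, 0, 0, 0, 0, 0]
    - [1, 0, 0, 0, 0, 0, 0]

```text
time_s: 10.78
tool_pos: [0.6202, -0.0042, 0.2195]
tool_rot: [180.0, 0.1, 14.8]
force: [0.0, 0.1, -2.0]
grip_width: 0.0237
```

Call:
jog_arm:
  rows:
    - [1, 0, 0, 0.001, 0, 0, 0]
    - [1, 0, 0, 0.001, 0, 0, 0]
    - [1, 0, 0, 0.001, 0, 0, 0]
    - [1, 0, 0, 0, 0, 0, 0]
    - [1, 0, 0, 0, 0, 0, 0]

```text
time_s: 11.2
tool_pos: [0.6205, -0.0041, 0.2175]
tool_rot: [-180.0, -0.0, 14.8]
force: [-0.5, -0.3, -1.9]
grip_width: 0.0239
```

Call:
jog_arm:
  rows:
    - [1, 0, 0, 0.001, 0, 0, 0]
    - [1, 0, 0, 0, 0, 0, 0]
    - [1, 0, 0, 0.0005, 0, 0, 0]
    - [1, 0, 0, 0, 0, 0, 0]

```text
time_s: 11.53
tool_pos: [0.6204, -0.0041, 0.2157]
tool_rot: [-180.0, -0.0, 14.8]
force: [0.8, -0.5, -2.6]
grip_width: 0.0239
```

Call:
jog_arm:
  rows:
    - [1, 0, 0, 0.0005, 0, 0, 0]
    - [1, 0, 0, 0, 0, 0, 0]
    - [1, 0, 0, 0.0005, 0, 0, 0]
    - [1, 0, 0, 0, 0, 0, 0]

```text
time_s: 11.87
tool_pos: [0.6205, -0.0041, 0.2151]
tool_rot: [-180.0, -0.0, 14.8]
force: [-0.5, 0.1, 1.0]
grip_width: 0.0241
```

Call:
jog_arm:
  rows:
    - [1, 0, -0.005, 0, 0, 0, 0]
    - [1, 0, -0.006, 0, 0, 0, 0]
    - [1, 0, -0.006, 0, 0, 0, 0]
    - [1, 0, -0.006, 0, 0, 0, 0]
    - [1, 0, -0.006, 0, 0, 0, 0]
    - [1, 0, -0.006, 0, 0, 0, 0]
    - [1, 0, 0, 0, 0, 0, 0]
    - [1, 0, 0, 0, 0, 0, 0]

```text
time_s: 12.53
tool_pos: [0.6115, 0.0313, 0.2151]
tool_rot: [-179.9, -0.0, 14.9]
force: [-0.9, 1.4, 4.7]
grip_width: 0.0238
```

Call:
jog_arm:
  rows:
    - [1, 0, -0.005, 0, 0, 0, 0]
    - [1, 0, -0.005, 0, 0, 0, 0]
    - [1, 0, -0.005, 0, 0, 0, 0]
    - [1, 0, -0.005, 0, 0, 0, 0]
    - [1, 0, -0.005, 0, 0, 0, 0]
    - [1, 0, 0, 0, 0, 0, 0]
    - [1, 0, 0, 0, 0, 0, 0]

```text
time_s: 13.12
tool_pos: [0.6051, 0.055, 0.2151]
tool_rot: [-179.9, -0.0, 14.9]
force: [-0.0, -0.2, 6.0]
grip_width: 0.0239
```

```bash
python3 - <<'E'
from h import *
o=status.get_obs(); print(o['tool_pos'],o['tool_rot'],o['time_s'],o['force'],o['grip_width'],o['wrist_torque'])
n='scene'; im,d=save(n,n+'6.png'); cv2.imwrite('pics/i.png',cv2.resize(im[170:270,280:410,::-1],None,fx=6,fy=6,interpolation=cv2.INTER_CUBIC))
E
```

```text
[0.60511896 0.05502133 0.21513359] [-1.79943626e+02 -3.93781390e-02  1.48530537e+01] 13.1167 [-0.01791984 -0.24552714  5.95101276] 0.023900057918458815 [-0.0751267   0.16980023 -0.00251084]
```

View pics/i.png

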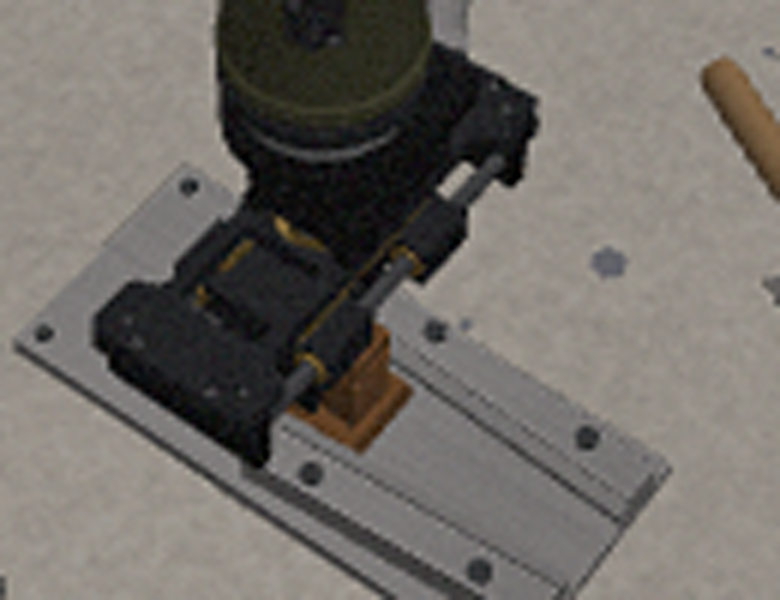

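Call:
jog_arm:
  rows:
    - [1, 0, 0, -0.0006, 0, 0, 0]
    - [1, 0, -0.004, 0, 0, 0, 0]
    - [1, 0, -0.004, 0, 0, 0, 0]
    - [1, 0, -0.004, 0, 0, 0, 0]
    - [1, 0, -0.004, 0, 0, 0, 0]
    - [1, 0, 0, 0, 0, 0, 0]
    - [1, 0, 0, 0, 0, 0, 0]

```text
time_s: 13.75
tool_pos: [0.6007, 0.0706, 0.2152]
tool_rot: [-179.9, 0.0, 14.9]
force: [-0.2, 0.4, 2.5]
grip_width: 0.0238
```

Call:
jog_arm:
  rows:
    - [0.5, 0, 0, 0, 0, 0, 0]
    - [0.5, 0, 0, 0, 0, 0, 0]
    - [0.5, 0, 0, 0, 0, 0, 0]
    - [0.5, 0, 0, 0, 0, 0, 0]
    - [0.5, 0, 0, 0, 0, 0, 0]
    - [0.5, 0, 0, 0, 0, 0, 0]

```text
time_s: 14.25
tool_pos: [0.601, 0.0692, 0.2153]
tool_rot: [180.0, 0.0, 14.8]
force: [0.4, -0.7, -0.0]
grip_width: 0.0428
```

Call:
jog_arm:
  rows:
    - [0.5, 0, 0, -0.01, 0, 0, 0]
    - [0.5, 0, 0, -0.02, 0, 0, 0]
    - [0.5, 0, 0, -0.02, 0, 0, 0]
    - [0.5, 0, 0, -0.015, 0, 0, 0]
    - [1, 0, 0, 0, 0, 0, 0]
    - [1, 0, 0.024, 0, 0, 0, 0]
    - [1, 0, 0.024, 0, 0, 0, 0]
    - [1, 0, 0.024, 0, 0, 0, 0]
    - [1, 0, 0, 0, 0, 0, 0]
    - [1, 0, 0, 0, 0, 0, 0]

```text
time_s: 15.08
tool_pos: [0.6193, -0.0024, 0.2803]
tool_rot: [180.0, 0.0, 14.6]
force: [0.3, -0.1, 0.8]
grip_width: 0.0114
```

```bash
python3 - <<'E'
from h import *
o=status.get_obs(); print(o['tool_pos'],o['tool_rot'],o['time_s'],o['force'],o['grip_width'])
n='scene'; im,d=save(n,n+'7.png'); cv2.imwrite('pics/j.png',cv2.resize(im[170:270,270:400,::-1],None,fx=6,fy=6,interpolation=cv2.INTER_CUBIC))
E
```

```text
[ 0.61926879 -0.00239281  0.28026971] [1.79962681e+02 1.95229188e-02 1.45857403e+01] 15.0833 [ 0.29070509 -0.06932564  0.81644946] 0.011428265701993953
```

View pics/j.png

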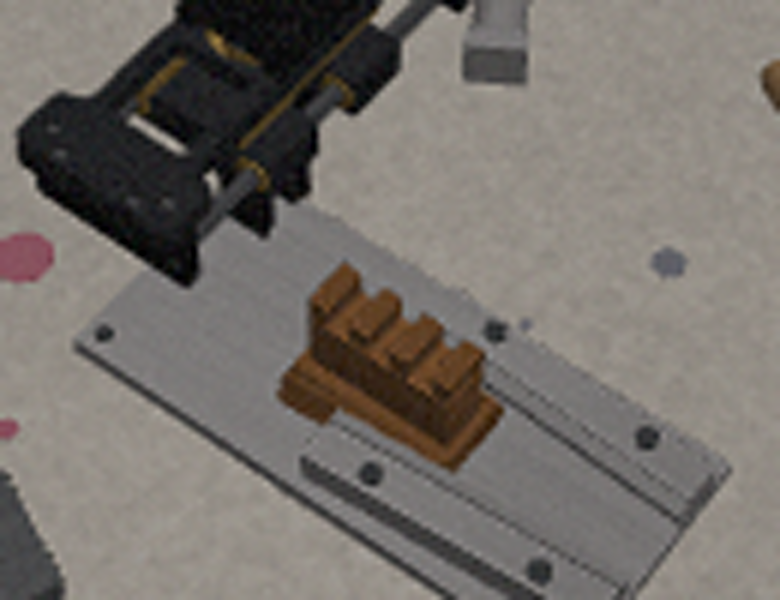

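Call:
jog_arm:
  rows:
    - [1, 0, 0, 0.02, 0, 0, 0]
    - [1, 0, 0, 0.02, 0, 0, 0]
    - [1, 0, 0, 0.02, 0, 0, 0]
    - [1, 0, 0, 0.005, 0, 0, 0]
    - [1, 0, 0, 0, 0, 0, 0]
    - [1, 0, -0.004, 0, 0, 0, 0]
    - [1, 0, -0.004, 0, 0, 0, 0]
    - [1, 0, 0, 0, 0, 0, 0]

```text
time_s: 15.8
tool_pos: [0.6178, 0.0091, 0.2167]
tool_rot: [-179.9, -0.1, 14.9]
force: [-1.0, -0.3, 0.0]
grip_width: 0.0006
```

Call:
jog_arm:
  rows:
    - [1, 0, -0.003, 0, 0, 0, 0]
    - [1, 0, -0.003, 0, 0, 0, 0]
    - [1, 0, -0.003, 0, 0, 0, 0]
    - [1, 0, -0.003, 0, 0, 0, 0]
    - [1, 0, -0.003, 0, 0, 0, 0]

```text
time_s: 16.22
tool_pos: [0.6135, 0.022, 0.2156]
tool_rot: [180.0, -0.0, 14.8]
force: [0.1, -0.8, 1.0]
grip_width: 0.0004
```

Call:
jog_arm:
  rows:
    - [1, 0, -0.003, 0, 0, 0, 0]
    - [1, 0, -0.003, 0, 0, 0, 0]
    - [1, 0, -0.003, 0, 0, 0, 0]
    - [1, 0, -0.003, 0, 0, 0, 0]

```text
time_s: 16.55
tool_pos: [0.6103, 0.0337, 0.2153]
tool_rot: [180.0, 0.0, 14.8]
force: [0.4, -0.6, -0.4]
grip_width: 0.0006
```

Call:
jog_arm:
  rows:
    - [1, 0, -0.0015, 0, 0, 0, 0]
    - [1, 0, -0.0015, 0, 0, 0, 0]
    - [1, 0, -0.0015, 0, 0, 0, 0]

```text
time_s: 16.8
tool_pos: [0.6092, 0.038, 0.2152]
tool_rot: [180.0, 0.0, 14.8]
force: [-0.3, -0.8, -1.3]
grip_width: 0.0005
```

Call:
jog_arm:
  rows:
    - [1, 0, -0.0015, 0, 0, 0, 0]
    - [1, 0, -0.0015, 0, 0, 0, 0]
    - [1, 0, -0.0015, 0, 0, 0, 0]

```text
time_s: 17.05
tool_pos: [0.6081, 0.0423, 0.2153]
tool_rot: [180.0, 0.0, 14.8]
force: [-0.2, -0.2, 0.2]
grip_width: 0.0004
```

Call:
jog_arm:
  rows:
    - [1, 0, -0.0015, 0, 0, 0, 0]
    - [1, 0, -0.0015, 0, 0, 0, 0]

```text
time_s: 17.22
tool_pos: [0.6073, 0.0453, 0.2154]
tool_rot: [180.0, -0.0, 14.8]
force: [-0.3, -2.3, 0.4]
grip_width: 0.0002
```

Call:
jog_arm:
  rows:
    - [1, 0, -0.001, 0, 0, 0, 0]
    - [1, 0, -0.001, 0, 0, 0, 0]

```text
time_s: 17.38
tool_pos: [0.6068, 0.0472, 0.2154]
tool_rot: [-180.0, -0.0, 14.8]
force: [-1.0, -0.5, -0.7]
grip_width: 0.001
```

Call:
jog_arm:
  rows:
    - [1, 0, -0.001, 0, 0, 0, 0]
    - [1, 0, -0.001, 0, 0, 0, 0]

```text
time_s: 17.55
tool_pos: [0.6063, 0.0491, 0.2154]
tool_rot: [180.0, -0.0, 14.8]
force: [-0.2, -1.5, 1.3]
grip_width: 0.0004
```

Call:
jog_arm:
  rows:
    - [1, 0, -0.001, 0, 0, 0, 0]
    - [1, 0, -0.001, 0, 0, 0, 0]

```text
time_s: 17.72
tool_pos: [0.6059, 0.0504, 0.2154]
tool_rot: [179.9, -0.0, 14.8]
force: [0.5, -3.4, -1.1]
grip_width: 0.0004
```

Call:
jog_arm:
  rows:
    - [1, 0, -0.001, 0, 0, 0, 0]
    - [1, 0, -0.001, 0, 0, 0, 0]

```text
time_s: 17.88
tool_pos: [0.6057, 0.0509, 0.2155]
tool_rot: [179.8, -0.0, 14.7]
force: [2.2, -7.2, -0.9]
grip_width: 0.0006
```

Call:
jog_arm:
  rows:
    - [1, 0, -0.0005, 0, 0, 0, 0]
    - [1, 0, 0, 0, 0, 0, 0]

```text
time_s: 18.05
tool_pos: [0.6057, 0.0509, 0.2155]
tool_rot: [179.8, -0.1, 14.7]
force: [2.5, -6.6, -1.4]
grip_width: 0.0003
```

Call:
jog_arm:
  rows:
    - [1, 0, -0.001, 0, 0, 0, 0]
    - [1, 0, 0, 0, 0, 0, 0]

```text
time_s: 18.22
tool_pos: [0.6056, 0.0511, 0.2155]
tool_rot: [179.7, -0.1, 14.7]
force: [2.5, -7.4, -1.6]
grip_width: 0.0003
```

Call:
jog_arm:
  rows:
    - [1, 0, -0.001, 0, 0, 0, 0]
    - [1, 0, -0.001, 0, 0, 0, 0]
    - [1, 0, 0, 0, 0, 0, 0]

```text
time_s: 18.47
tool_pos: [0.6054, 0.0515, 0.2156]
tool_rot: [179.6, -0.1, 14.6]
force: [5.4, -10.9, -3.7]
grip_width: 0.0005
```

Call:
jog_arm:
  rows:
    - [1, 0, -0.001, 0, 0, 0, 0]
    - [1, 0, -0.001, 0, 0, 0, 0]
    - [1, 0, 0, 0, 0, 0, 0]

```text
time_s: 18.72
tool_pos: [0.6051, 0.0519, 0.2156]
tool_rot: [179.4, -0.1, 14.5]
force: [6.2, -13.6, -4.5]
grip_width: 0.0002
```

Call:
jog_arm:
  rows:
    - [1, 0, 0.005, 0, 0, 0, 0]
    - [1, 0, 0.005, 0, 0, 0, 0]
    - [1, 0, 0, 0, 0, 0, 0]
    - [1, 0, 0, 0, 0, 0, 0]

```text
time_s: 19.05
tool_pos: [0.6064, 0.0493, 0.2154]
tool_rot: [-179.9, -0.0, 14.8]
force: [1.1, 0.9, 0.3]
grip_width: 0.0006
```

Call:
jog_arm:
  rows:
    - [1, 0, -0.002, 0, 0, 0, 0]
    - [1, 0, -0.002, 0, 0, 0, 0]
    - [1, 0, -0.001, 0, 0, 0, 0]
    - [1, 0, -0.001, 0, 0, 0, 0]
    - [1, 0, -0.001, 0, 0, 0, 0]
    - [1, 0, 0, 0, 0, 0, 0]

```text
time_s: 19.55
tool_pos: [0.6055, 0.0515, 0.2156]
tool_rot: [179.6, -0.1, 14.7]
force: [4.0, -10.4, -2.7]
grip_width: 0.0006
```

Call:
jog_arm:
  rows:
    - [1, 0, -0.001, 0, 0, 0, 0]
    - [1, 0, -0.001, 0, 0, 0, 0]
    - [1, 0, 0, 0, 0, 0, 0]

```text
time_s: 19.8
tool_pos: [0.6053, 0.0519, 0.2156]
tool_rot: [179.4, -0.1, 14.6]
force: [5.1, -13.7, -4.6]
grip_width: 0.0005
```

Call:
jog_arm:
  rows:
    - [1, 0, -0.001, 0, 0, 0, 0]
    - [1, 0, -0.0005, 0, 0, 0, 0]
    - [1, 0, 0, 0, 0, 0, 0]

```text
time_s: 20.05
tool_pos: [0.6051, 0.0522, 0.2157]
tool_rot: [179.3, -0.2, 14.6]
force: [6.6, -15.7, -4.4]
grip_width: 0.0008
```

Call:
jog_arm:
  rows:
    - [1, 0, 0, 0, 0, 0, 0]
    - [1, 0, 0, 0, 0, 0, 0]

```text
time_s: 20.22
tool_pos: [0.6052, 0.0522, 0.2157]
tool_rot: [179.4, -0.2, 14.6]
force: [6.9, -14.9, -3.5]
grip_width: 0.0005
```

Call:
jog_arm:
  rows:
    - [1, 0, 0.006, 0, 0, 0, 0]
    - [1, 0, 0.008, 0, 0, 0, 0]
    - [1, 0, 0.01, 0, 0, 0, 0]
    - [1, 0, 0.015, 0, 0, 0, 0]
    - [1, 0, 0.01, -0.02, 0, 0, 0]
    - [1, 0, 0.01, -0.03, 0, 0, 0]
    - [1, 0, 0.01, -0.03, 0, 0, 0]
    - [1, 0, 0.02, -0.02, 0, 0, 0]
    - [1, 0, 0, 0, 0, 0, 0]
    - [1, 0, 0, 0, 0, 0, 0]

```text
time_s: 21.05
tool_pos: [0.6269, -0.0285, 0.3168]
tool_rot: [-180.0, -0.2, 14.7]
force: [0.5, -0.2, -0.9]
grip_width: 0.0003
```

```bash
python3 - <<'E'
from fit import *
o=status.get_obs(); print(o['tool_pos'],o['time_s'],o['force'])
n='scene'; im,d=save(n,n+'8.png'); cv2.imwrite('pics/k.png',cv2.resize(im[170:270,270:400,::-1],None,fx=6,fy=6,interpolation=cv2.INTER_CUBIC))
m=outline_of(n,'rest')[0]['pixels']; x,f=fit(n,[REST[0]+[0,0,0],REST[1]],m,[.593,.095,104.8],.01)
M=R.from_euler('z',104.8,degrees=True).as_matrix(); print(x.round(4),f,m.sum(),(M.T@(np.r_[x[:2],0]-[.603,.0573,0])*1e3).round(1))
X=(cloud(n,d)-[.603,.0573,0])@M*1e3; s=X[m&(X[...,2]>48)]; print(len(s),np.percentile(s,[2,50,98],axis=0).round(1))
E
```

```text
[ 0.62692329 -0.02849906  0.31678729] 21.05 [ 0.51222104 -0.1702369  -0.89314932]
[5.8840e-01 9.1000e-02 1.0099e+02] 115.809506783673 699 [36.3  5.5  0. ]
371 [[  5.  -12.9  48.7]
 [ 39.9  -4.4  63.7]
 [ 75.2  10.9  73. ]]
```

View pics/k.png

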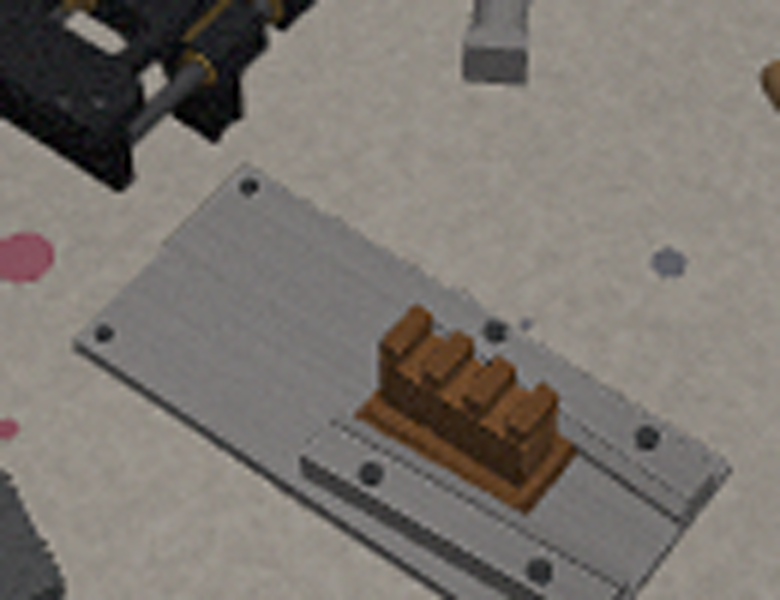

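```bash
python3 - <<'E'
from h import *
print(env.sign_off())
E
```

```text
the job is handed in; nothing more can be done
None
```

I set the brush rest on the bare landing with its narrow end towards the rails and slid it in. I then let go and pushed its tail face home with the closed fingertips.

- **Push:** it ran freely at about 1–3 N, then stopped hard. I pushed to about 14–15 N, backed off, and pushed again to about 16 N. On the second push it stopped in the same place at the same force, so it goes no further. The highest wrist reading was about 17 N, well under the 30 N overload.
- **Final picture:** the rest sits straight and upright between the rails, with its origin about 36–40 mm past the plate's centre, inside the 30–70 mm window. The gripper was clear above the landing and nothing else had been touched. The robot's clock stood at 21 s, against the 58 s limit.

**Checks that disagreed:**
- **Fit to the rest's outline:** after the push, this fitted badly because the rails hide part of the foot. It gave an angle 4 degrees off and 5 mm sideways, which I did not trust against the depth data and the picture.
- **Camera estimates:** the two cameras differed by 1–3 mm on where the way lies. The estimates along its length were up to about 5 mm uncertain.
- **Holding by itself:** I did not test this with a pull, so as not to loosen the wedge.

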